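Unlock the medicine box and hold the key turned

TASK

Take the cabinet key out of its birch stand, push it fully home into the lock on top of the grey medicine box, wiggling it past the sticky pins if they bind, then turn it a quarter turn clockwise until it stops. The lock springs back if let go, so keep the key turned and finish while still holding it in the gripper, so that someone else can lift the lid. Leave the creamer, the ramekin and the timer standing where they are.

Things in the scene. Friction and masses are not known exactly. Their poses are not given: they have to be found in the camera images.
- key: Loose steel double-bit cabinet key, 60 g, upright (z up), its 22 mm collar (z 0 to 4 mm) resting on the stand. Origin on its axis under the collar. Below: round neck, 6 mm diameter, to z -8 mm; then the bit, 16 mm wide along x, 6 mm thick along y, to z -26 mm, its last 4.5 mm tapering to about 2 mm thick. Same after a half turn about z.
- key_bow (a point): Centre of the key's flat bow, the part to grip: 30 mm wide along the key's x, 9 mm thick along its y, 30 mm high; 29 mm above the key's origin (bow from 14 to 44 mm above it). A round shank, 10 mm diameter, joins it to the collar below.
- stand: Fixed birch block, 80 x 80 x 40 mm high, origin under its centre. The key stands in a slot in the centre of its top, 19.5 mm along the block's x, 9.5 mm along y, 32 mm deep: the key is loose in it and may be up to 2 mm off centre, turned up to 0.15 rad or lean slightly.
- lockbox: Fixed grey steel medicine box, 160 (x) x 200 (y) x 80 mm high with lid, origin under its centre. On the lid a steel lock case, 50 x 50 mm, its top at z = 118 mm, centred at box x = -30 mm, y = 0. A brass bolt runs on the lid from the case to +y under a keeper strap on the box's side (to z = 100 mm) and draws back 14 mm as the key turns.
- lock_mouth (a point): Centre of the key slot in the top face of the lock case; axes as the box's. Slot 18 mm along x by 8 mm along y, through a 6 mm plate. The key goes straight down, bit width along the slot, either way round. Home: the collar lies on the face (key origin at this point). Only then can the key turn; before that the plate blocks the bit.
- plate_under (a point): Top of the brass plug under the plate, 6 mm below the mouth: its slot is 18.5 x 7.2 mm, 30 mm deep. Two spring pins, 11 and 16 mm below the mouth, one on each side, rub on the bit's flat sides and bind at some 6 to 12 N of push; to get past them push harder (up to 20 N), or wiggle the key sideways by a mm or twist it a few degrees and push on.
- plug (a joint): Turn of the lock's plug in rad: 0 = locked (slot along x), grows as the key turns clockwise seen from above, hard stop at 1.5. The key has about 0.1 rad of play in the plug. A spring turns it back to 0: about 0.03 N m at 0, 0.11 N m at the stop.
- creamer: Bystander: white ceramic creamer, 66 mm diameter, 78 mm high, handle on its +y side (to 53 mm from the axis); origin under its centre.
- ramekin: Bystander: glass ramekin, 80 mm diameter, 42 mm high; origin under its centre.
- timer: Bystander: round plastic timer, 68 mm diameter, 51 mm high with its dial grip; origin under its centre.
Things that resemble listed ones, but are neither listed nor needed, are in the scene too. Several things have the shape of the key; the one meant has the colours described above.

How it is judged:
By the outcome, as a careful person would: the job done as asked, in the order asked, and still so for the second after the job is handed in, while the arm keeps its last pose, push and grip.
It also fails if it takes over 51 s, if anything falls off the work surface, if the arm or the gripper's body presses on something with over 40 N, if the wrist force passes 120 N, or if a joint passes its speed limit or range.

ROBOT

A 7-joint arm with a two-finger parallel gripper is mounted at the origin on the work surface. World frame = base frame: x ahead of the robot, y to its left, z up, the work surface at z = 0. Lengths are in m, angles in rad, forces in N, time in s.
With the tool pointing down it reaches from about 0.4 to 0.85 m from the base axis. Payload 10.4 kg.
Tool frame: the origin (TCP) lies on the centre line of the jaws, within the pads' length; the fingertips stand 14 mm ahead of it and the grasp point (between the pads) lies 5 mm behind it (manip.tip_reach is the distance from the TCP to the fingertips, in m); z points along the fingers, y is the line along which they close (so a half turn about z gives the same grasp; the last joint's range is limited). The gripper opens to 85 mm and grips with 20 to 120 N. Pads are 22 mm wide; open, the fingers measure 114 mm over their backs; the gripper's body (76 mm by 85 mm) begins 54 mm behind the grasp point. The pads swing forward as they close: fully open they stand 13 mm farther back than shut.
Start: joints at [1.15, 0.332, -0.065, 1.46, 0.022, 1.35, -0.088], TCP at [0.242, -0.576, 0.245] pointing down, gripper open.
Joint ranges: [-2.6, 2.6], [-0.5, 2.12], [-1.47, 1.34], [0.16, 2.42], [-1.27, 4.41], [0.06, 2.06], [-2.6, 2.6]. Speed limits (rad/s): [2.22, 2.22, 2.79, 2.79, 3.14, 3.14, 3.14].

INTERFACE

Orientations are given as a unit quaternion [x, y, z, w].
In Python, from workcell import manip gives the robot as it stands.
- The arm moves only by the shell command python3 -m pendant 'ROWS' [FORCE]. ROWS is JSON, a list of rows, each a list of 7 numbers: the shift along the tool's x, y, z in units of 50 mm (1.0 is 50 mm), then the turn, a rotation vector about the tool's x, y, z in units of 8 degrees (1.0 is 8 degrees), then the opening, from -1 (shut) to 1 (fully open), so that 0 is half open. In form: [[dx, dy, dz, ax, ay, az, jaw], ...]. A call has exactly 10 rows; each row is the pose to reach, as a shift and turn from the pose commanded when the call began, along the tool's axes at that moment; what a row does not reach only later rows make up. A row lasts 1/8 s, in which the tool goes at most 62.5 mm and 10.7 degrees, less where a joint would pass 70% of its speed; a pose out of reach is approached as far as the arm can. A call with a gripper value outside its range is refused whole. The fingers move at their own pace and stop on an object; FORCE is the grip in N (left out, the last holds). Time passes only in rows, so rows that repeat a pose let the fingers close, or fill a call up. It gives the time, the measured TCP pose, the force, the opening and the grip force at its end, in the units of the state.
- manip.get_obs(): the state, without advancing time (a new reading comes with each control period).
- manip.camera(name): name is "scene" or "top" or "wrist"; returns (picture, depth): 480x640x3 uint8, red, green, blue; 480x640 float32, m along the optical axis (not along the pixel's ray), 0 where there is no reading.
- manip.get_calibration(name): a dict with "fx", "fy", "cx", "cy" (pixels), "xyz" and "orientation" of the camera in the world. Camera axes: x right, y up, looking along -z (the intrinsics and any distortion apply to the point x, -y, -z); pixel columns grow to the right and rows downward; lengths in m; the calibration is good to about 2 mm. The wrist camera is an equidistant fisheye: a pixel r from the principal point sees the ray r / f radians off the axis. A picture is of the moment at which its call begins: read the wrist's pose just before it. get_calibration takes no time and is no camera call; for the wrist camera it gives the pose at the moment of the call.
- manip.hand_in(): hands the job in; it is judged then, once.
Trained networks look in the newest picture that a camera, given by its name, has taken for a name from the list of things; names that differ only in an ending like _2 or _b are one class to them, and where a whole thing is asked for, a point or a joint stands for the part that bears it (a point fixed in the world has none). Each returns a list of dicts, best first, with "p" (0 to 1); they miss things now and then, are a little off and sometimes report something else, mostly with a low value. They report only what shows in the picture. A call takes as long as a camera call. They do not tell look-alikes from the thing itself.
- manip.find_in(thing, camera): "box" ([left, top, right, bottom] in pixels, round what is visible of it).
- manip.trace(thing, camera): "pixels" (480x640 bool, what is visible of it) and "box" ([left, top, right, bottom] in pixels, round what is visible of it).
- manip.tip_of(thing, camera): "pixel" ([column, row] in pixels: a listed point, or the origin of a listed thing).
The state is a dict: "clock": time; "joint_pos": joint angles; "joint_velocities": joint speeds; "tau": joint torques, N m; "position": TCP position; "ee_rot": TCP orientation; "ft_force": force on the tool from outside, world axes, zero at the start; "torque": the same for the moment, N m; "grip_width": opening from 0.0 (shut) to 1.0 (fully open); "grasp_force": force on a finger pad.
Only numpy, scipy, OpenCV 4.12 (cv2) and the standard library are available. Lean on these libraries where they do the work, as an engineer would, in place of code of your own. Each camera call takes 0.05 s, during which the arm holds its last target. There are 200 camera calls.

## Working session

There is one attempt and no reset: what is moved stays moved. The work goes in short steps, Python scripts to look and compute and a shell command to move; the robot and the scene stay as the last step left them, time stands still between calls to the robot, and variables do not carry over. Pictures are saved under pics/ and viewed, at most 10 in all, crops included, and the job is handed in when it is done.

```bash
ls; mkdir -p pics
cat > h.py <<'E'
import numpy as np, cv2
from scipy.spatial.transform import Rotation as R
from workcell import manip
def ray(c,px):
    u,v=px; x=(u-c['cx'])/c['fx']; y=(v-c['cy'])/c['fy']
    if c.get('name')=='wrist':
        r=np.hypot(x,y); s=np.sin(r)/r if r>1e-9 else 1
        d=np.array([x*s,-y*s,-np.cos(r)])
    else: d=np.array([x,-y,-1.])
    return R.from_quat(c['orientation']).apply(d)
def cal(n):
    c=dict(manip.get_calibration(n)); c['name']=n; return c
def at_z(c,px,z):
    d=ray(c,px); o=np.array(c['xyz']); return o+d*(z-o[2])/d[2]
def at_depth(c,px,dep):
    d=ray(c,px); f=R.from_quat(c['orientation']).apply([0,0,-1.]); return np.array(c['xyz'])+d*dep/(d@f)
def save(n,im): cv2.imwrite('pics/'+n,im[:,:,::-1])
E
python3 - <<'E'
from h import *
np.set_printoptions(precision=4,suppress=True)
for n in ['scene','top']:
    im,d=manip.camera(n); save(n+'0.png',im); np.save(n+'d.npy',d); c=cal(n); print(c)
    for t in ['key','stand','lockbox','creamer','ramekin','timer']:
        for r in manip.find_in(t,n)[:5]: print(n,t,round(r['p'],2),np.round(r['box']))
    for t in ['key','key_bow','lock_mouth','stand']:
        for r in manip.tip_of(t,n)[:5]: print(n,t,round(r['p'],2),np.round(r['pixel'],1))
print(manip.get_obs())
E
```

```text
pics
{'fx': 453.3761640770855, 'fy': 453.3761640770855, 'cx': 326.61881727790853, 'cy': 242.1041926219179, 'xyz': array([ 0.8386, -0.4652,  0.7088]), 'orientation': array([0.311 , 0.0799, 0.2534, 0.9125]), 'name': 'scene'}
scene key 0.83 [264. 345. 287. 386.]
scene key 0.72 [136. 371. 185. 406.]
scene key 0.66 [197. 299. 214. 324.]
scene stand 0.77 [173. 294. 240. 359.]
scene creamer 0.59 [424. 199. 462. 248.]
scene ramekin 0.82 [278. 197. 319. 233.]
scene ramekin 0.7 [328.  92. 414. 194.]
scene timer 0.66 [367. 316. 406. 360.]
scene key 0.91 [271.4 367.9]
scene key 0.49 [205.8 315.2]
scene key_bow 0.61 [276.6 351.6]
scene key_bow 0.57 [171.1 382.7]
scene key_bow 0.52 [201.3 306.9]
scene lock_mouth 0.83 [359.  117.2]
scene lock_mouth 0.39 [213.2 327.2]
scene stand 0.81 [210.7 330.9]
{'fx': 565.8783204609329, 'fy': 565.8783204609329, 'cx': 312.8061507054995, 'cy': 244.46967786569306, 'xyz': array([ 0.3727, -0.0445,  1.2685]), 'orientation': array([ 0.0599, -0.0658, -0.6959,  0.7126]), 'name': 'top'}
top key 0.82 [445. 281. 475. 308.]
top key 0.75 [387. 228. 417. 246.]
top stand 0.87 [
[... 242 characters left out ...]
[407.2 291.7]
top key_bow 0.82 [392.8 237.1]
top key_bow 0.71 [450.2 292.6]
top key_bow 0.61 [406.7 294.4]
top lock_mouth 0.9 [166.8 276.8]
top stand 0.78 [401.1 297.7]
{'clock': 1.1, 'joint_pos': array([ 1.1504,  0.3322, -0.0648,  1.4601,  0.0216,  1.3499, -0.0885]), 'joint_velocities': array([ 0.0018,  0.0008, -0.0006, -0.0014,  0.0022,  0.0006, -0.0008]), 'tau': array([ -0.0014, -62.5237,   0.0484, -39.1825,   0.0165,   0.0021,
        -0.0001]), 'position': array([ 0.2422, -0.5762,  0.2454]), 'ee_rot': array([0.9803, 0.1976, 0.    , 0.0001]), 'ft_force': array([-1.3036, -0.3785,  0.8337]), 'torque': array([ 0.0654, -0.0068, -0.0122]), 'grasp_force': 0.0, 'grip_width': 0.9985426664806106}
```

View both.

View pics/scene0.png

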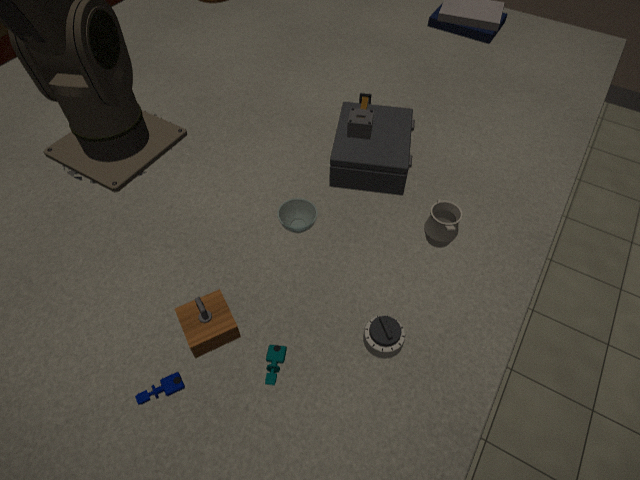

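View pics/top0.png

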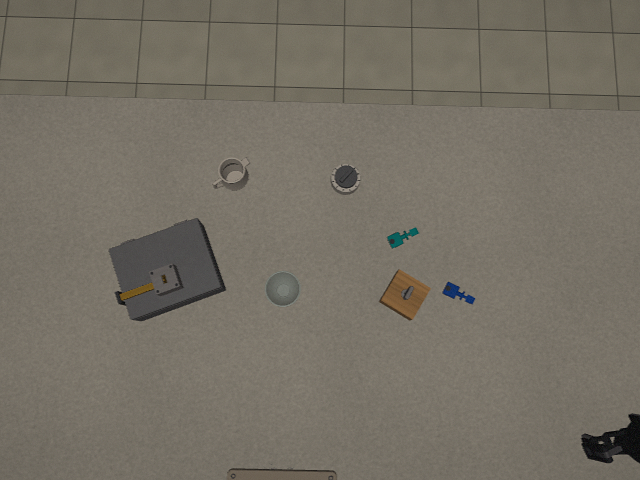

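Run:
```python
from h import *
np.set_printoptions(precision=4,suppress=True)
for n in ['top','scene']:
    d=np.load(n+'d.npy'); c=cal(n)
    v,u=np.mgrid[0:480,0:640]
    dirs=np.stack([(u-c['cx'])/c['fx'],-(v-c['cy'])/c['fy'],-np.ones(u.shape)],-1)@R.from_quat(c['orientation']).as_matrix().T
    P=np.array(c['xyz'])+dirs*d[...,None]
    def rect(name,box,z0,z1):
        m=np.zeros(u.shape,bool); l,t,r,b=box; m[t:b,l:r]=1
        m&=(P[...,2]>z0)&(P[...,2]<z1)&(d>0)
        q=P[m]; (cx,cy),(w,h),a=cv2.minAreaRect((q[:,:2]*1000).astype(np.float32))
        print(n,name,m.sum(),'c',cx,cy,'wh',w,h,'ang',a,'zmed',np.median(q[:,2]),'mean',q.mean(0))
    B={'top':((100,210,235,330),(370,260,440,330)),'scene':((320,85,425,200),(165,285,245,360))}[n]
    rect('lid',B[0],.07,.09); rect('case',B[0],.108,.13); rect('stand',B[1],.03,.048); rect('bow',B[1],.06,.1)
    bx={'top':(372,262,442,326),'scene':(165,280,265,370)}[n]
    im=cv2.imread(f'pics/{n}0.png'); l,t,r,b=bx
    cr=cv2.resize(im[t:b,l:r],(400,400),interpolation=cv2.INTER_CUBIC)
    globals()['c_'+n]=cr
cv2.imwrite('pics/crop.png',np.hstack([c_top,c_scene]))
c=cal('top'); print('bow top',at_z(c,(406.7,294.4),.069),'mouth',at_z(c,(166.8,276.8),.118))
c=cal('scene'); print('bow scene',at_z(c,(201.3,306.9),.069),'mouth',at_z(c,(359,117.2),.118))
```

```text
top lid 6229 c 529.6845092773438 265.687744140625 wh 164.1664581298828 208.21432495117188 ang 21.325546264648438 zmed 0.07929035041852761 mean [0.5322 0.2602 0.0793]
top case 617 c 501.75103759765625 250.4304656982422 wh 50.6799201965332 50.62725067138672 ang 21.724437713623047 zmed 0.11725086011708696 mean [0.5014 0.2501 0.117 ]
top stand 1286 c 489.8233337402344 -256.0001220703125 wh 80.58372497558594 80.71318054199219 ang 59.60090637207031 zmed 0.03868147898839669 mean [ 0.4891 -0.2552  0.0387]
top bow 76 c 489.477783203125 -255.76571655273438 wh 9.094223022460938 29.74333953857422 ang 61.762306213378906 zmed 0.08078562074544648 mean [ 0.4891 -0.2549  0.0794]
scene lid 4063 c 532.2416381835938 260.136962890625 wh 161.7451934814453 208.97357177734375 ang 21.53034782409668 zmed 0.07984366309766044 mean [0.5443 0.2435 0.0797]
scene case 456 c 503.3788146972656 248.86546325683594 wh 50.022708892822266 56.41684341430664 ang 21.656888961791992 zmed 0.11742780206057218 mean [0.5057 0.2438 0.1167]
scene stand 2129 c 491.6883544921875 -258.50274658203125 wh 80.04230499267578 82.80077362060547 ang 59.496307373046875 zmed 0.03985249740187302 mean [ 0.4958 -0.2618  0.0397]
scene bow 139 c 492.5152587890625 -259.09942626953125 wh 8.892083168029785 30.589820861816406 ang 62.14142608642578 zmed 0.08240012735947111 mean [ 0.4963 -0.2612  0.0787]
bow top [ 0.4858 -0.2539  0.069 ] mouth [0.5055 0.2443 0.118 ]
bow scene [ 0.4899 -0.2563  0.069 ] mouth [0.5026 0.2437 0.118 ]
```

View pics/crop.png

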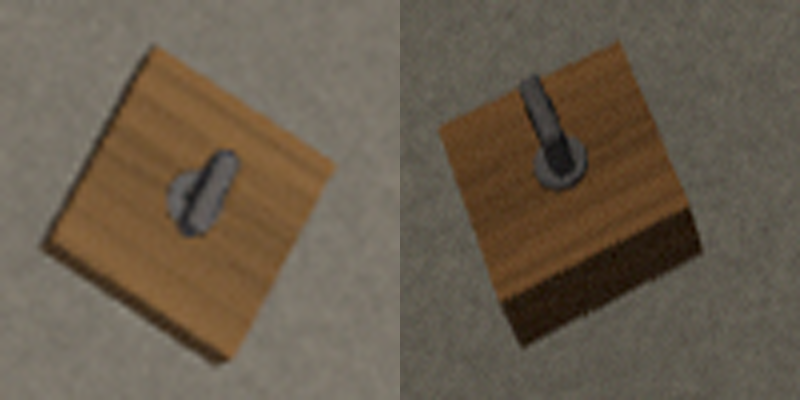

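The steel key in the stand, top (407,293) and scene (203,312), is the one meant. Teal at top (403,238) and blue at (460,293) lie on the table and have the wrong colour, and the crop confirms a grey steel key upright in the birch block.

```bash
cat >> h.py <<'E'
def units(pos,yaw,down=True,o=None):
    """tool-axis units from present pose to TCP pos with tool x at yaw (deg), pointing down"""
    o=o or manip.get_obs(); r=R.from_quat(o['ee_rot'])
    d=r.inv().apply(np.array(pos)-o['position'])/0.05
    y=np.deg2rad(yaw); T=R.from_matrix(np.array([[np.cos(y),np.sin(y),0],[np.sin(y),-np.cos(y),0],[0,0,-1.]]))
    a=np.rad2deg((r.inv()*T).as_rotvec())/8
    m=r.as_matrix(); print('clock',round(o['clock'],2),'pos',np.round(o['position'],4),'yaw',round(np.rad2deg(np.arctan2(m[1,0],m[0,0])),2),'F',np.round(o['ft_force'],1),'M',np.round(o['torque'],2),'w',round(o['grip_width'],3),'g',round(o['grasp_force'],1))
    print('shift',np.round(d,2),'turn',np.round(a,2))
E
python3 -c "
from h import *
units([.490,-.257,.16],151.8)"
```

```text
clock 1.1 pos [ 0.2422 -0.5762  0.2454] yaw 22.8 F [-1.3 -0.4  0.8] M [ 0.07 -0.01 -0.01] w 0.999 g 0.0
shift [ 7.04 -3.97  1.71] turn [  0.     0.   -16.13]
```

```bash
python3 -m pendant '[[0.7,-0.4,0.17,0,0,-1.2,0],[1.4,-0.8,0.34,0,0,-2.4,0],[2.2,-1.2,0.5,0,0,-3.7,0],[3,-1.7,0.7,0,0,-5,0],[3.8,-2.2,0.9,0,0,-6.3,0],[4.6,-2.6,1.1,0,0,-7.6,0],[5.4,-3,1.3,0,0,-8.9,0],[6.1,-3.4,1.4,0,0,-10.2,0],[6.7,-3.8,1.5,0,0,-11.4,0],[7.04,-3.97,1.5,0,0,-12.6,0]]' 40; python3 -c "
from h import *
units([.490,-.257,.16],151.8)"
```

```text
clock: 2.35
position: [0.4907, -0.2546, 0.1701]
ee_rot: [0.469, 0.883, 0.0, -0.0]
ft_force: [0.6, -0.1, -0.7]
grip_width: 0.499
grasp_force: 0.0
clock 2.35 pos [ 0.4907 -0.2546  0.1701] yaw 124.05 F [ 0.6 -0.1 -0.7] M [-0.01  0.03  0.01] w 0.499 g 0.0
shift [-0.03 -0.04  0.2 ] turn [ 0.   -0.   -3.47]
```

```bash
python3 -m pendant '[[0,0,0.1,0,0,-1.2,0],[0,0,0.2,0,0,-2.4,0],[0,0,0.2,0,0,-3.5,0],[0,0,0.2,0,0,-3.5,0],[0,0,0.2,0,0,-3.5,0],[0,0,0.2,0,0,-3.5,0],[0,0,0.2,0,0,-3.5,0],[0,0,0.2,0,0,-3.5,0],[0,0,0.2,0,0,-3.5,0],[0,0,0.2,0,0,-3.5,0]]'
python3 - <<'E'
from h import *
np.set_printoptions(precision=4,suppress=True)
units([.490,-.257,.064],151.8)
c=cal('wrist'); im,d=manip.camera('wrist'); save('w1.png',im); np.save('w1d.npy',d)
print(c)
for t in ['key','key_bow']:
    for r in manip.tip_of(t,'wrist')[:4]: print(t,round(r['p'],2),r['pixel'],at_z(c,r['pixel'],.040 if t=='key' else .069))
for r in manip.find_in('key','wrist')[:3]: print(r)
E
```

```text
clock: 3.6
position: [0.4898, -0.2569, 0.1603]
ee_rot: [0.245, 0.969, -0.0, 0.0]
ft_force: [-0.6, 0.0, -0.5]
grip_width: 0.499
grasp_force: 0.0
clock 3.6 pos [ 0.4898 -0.2569  0.1603] yaw 151.58 F [-0.6  0.  -0.5] M [-0.04 -0.03 -0.06] w 0.499 g 0.0
shift [-0.01 -0.    1.93] turn [-0.    0.   -0.03]
{'fx': 371.64829954431775, 'fy': 371.64829954431775, 'cx': 313.621769784378, 'cy': 239.72388564448286, 'xyz': array([ 0.4172, -0.2188,  0.2892]), 'orientation': array([-0.1391, -0.0817,  0.5055,  0.8477]), 'name': 'wrist'}
key 0.89 [309.4, 239.5] [ 0.489  -0.2617  0.04  ]
key 0.7 [182.0, 295.4] [ 0.482  -0.3722  0.04  ]
key_bow 0.97 [310.1, 251.3] [ 0.4878 -0.26    0.069 ]
key_bow 0.78 [395.4, 337.4] [ 0.5747 -0.238   0.069 ]
key_bow 0.71 [213.6, 297.0] [ 0.4859 -0.3341  0.069 ]
{'box': [294.1, 224.6, 327.7, 284.0], 'p': 0.94}
{'box': [351.3, 322.0, 419.9, 380.5], 'p': 0.79}
{'box': [153.2, 276.7, 232.0, 311.2], 'p': 0.66}
```

View pics/w1.png

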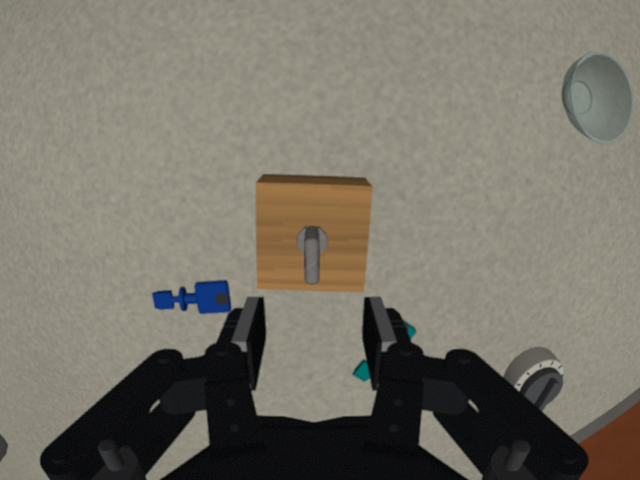

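```bash
python3 -m pendant '[[0,-0.03,0.5,0,0,0,0],[0,-0.03,1,0,0,0,-0.3],[0,-0.03,1.5,0,0,0,-0.5],[0,-0.03,1.8,0,0,0,-0.5],[0,-0.03,1.92,0,0,0,-0.5],[0,-0.03,1.92,0,0,0,-0.6],[0,-0.03,1.92,0,0,0,-0.8],[0,-0.03,1.92,0,0,0,-1],[0,-0.03,1.92,0,0,0,-1],[0,-0.03,1.92,0,0,0,-1]]' 40; python3 -c "
from h import *
units([.490,-.257,.184],151.8)"
```

```text
clock: 5.05
position: [0.4895, -0.2584, 0.0651]
ee_rot: [0.245, 0.969, -0.0, 0.001]
ft_force: [-0.5, 0.4, 5.3]
grip_width: 0.101
grasp_force: 40.4
clock 5.05 pos [ 0.4895 -0.2584  0.0651] yaw 151.59 F [-0.5  0.4  5.3] M [0.1  0.16 0.04] w 0.101 g 40.4
shift [ 0.    0.03 -2.38] turn [-0.    0.01 -0.03]
```

```bash
python3 -m pendant '[[0,0,0,0,0,0,-1],[0,0,0,0,0,0,-1],[0,0,-0.3,0,0,0,-1],[0,0,-0.7,0,0,0,-1],[0,0,-1.2,0,0,0,-1],[0,0,-1.8,0,0,0,-1],[0,0,-2.3,0,0,0,-1],[0,0,-2.6,0,0,0,-1],[0,0,-2.6,0,0,0,-1],[0,0,-2.6,0,0,0,-1]]' 80
python3 - <<'E'
from h import *
units([.480,.225,.195],201.5)
c=cal('wrist'); im,d=manip.camera('wrist'); save('w2.png',im); np.save('w2d.npy',d)
cv2.imwrite('pics/w2c.png',cv2.resize(im[200:440,220:420,::-1],(500,600),interpolation=cv2.INTER_CUBIC))
E
```

```text
clock: 6.3
position: [0.4886, -0.258, 0.1935]
ee_rot: [0.245, 0.969, 0.0, -0.001]
ft_force: [0.1, 0.4, -1.2]
grip_width: 0.092
grasp_force: 77.9
clock 6.3 pos [ 0.4886 -0.258   0.1935] yaw 151.59 F [ 0.1  0.4 -1.2] M [-0.05 -0.01  0.  ] w 0.092 g 77.9
shift [ 4.75  8.42 -0.02] turn [ 0.   -0.01 -6.24]
```

View pics/w2c.png

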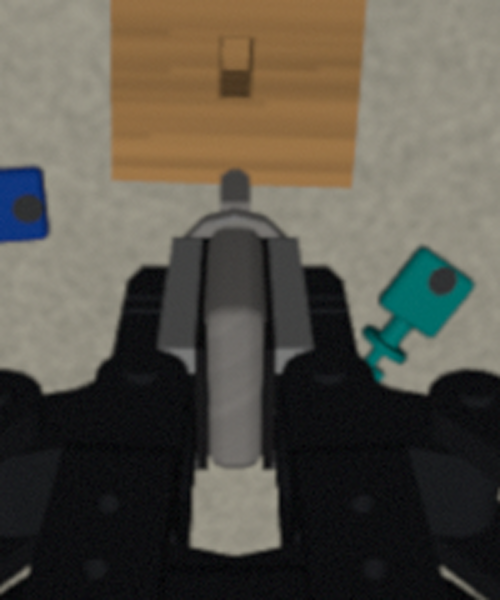

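The key is held: the bow is between the pads at full px (314,340), the collar shows at (314,288) and the bit tip at (314,272). Next I'll measure its offset and lean in the grip from depth.

Run:
```python
from h import *
np.set_printoptions(precision=4,suppress=True)
d=np.load('w2d.npy'); c=cal('wrist'); o=manip.get_obs(); r=R.from_quat(o['ee_rot'])
for v in range(264,392,4):
    P=[r.inv().apply(at_depth(c,(u,v),d[v,u])-o['position'])*1000 for u in range(311,318) if d[v,u]>0]
    if P: print(v,np.round(np.median(P,0),1))
```

```text
264 [-33.7  -1.4 152.9]
268 [ 6.6 -1.3 49.1]
272 [ 6.8 -1.3 43.6]
276 [ 7.  -1.3 38. ]
280 [ 7.2 -1.3 33. ]
284 [ 9.6 -1.3 23.5]
288 [ 9.  -1.2 20.6]
292 [13.7 -1.2  7.2]
296 [13.9 -1.2  3.3]
300 [14.3 -1.2 -1.1]
304 [14.  -1.2 -3.6]
308 [13.9 -1.2 -6.7]
312 [ 14.2  -1.2 -10.3]
316 [ 13.5  -1.2 -12. ]
320 [ 13.9  -1.2 -15.4]
324 [ 13.5  -1.2 -17.5]
328 [ 12.5  -1.2 -18.6]
332 [ 11.3  -1.2 -19.2]
336 [  9.7  -1.2 -19.4]
340 [  7.9  -1.2 -19.3]
344 [  6.1  -1.2 -19.2]
348 [  4.5  -1.2 -19.4]
352 [  2.6  -1.2 -19.2]
356 [  0.6  -1.2 -19. ]
360 [ -1.   -1.2 -19.3]
364 [ -3.   -1.2 -19.1]
368 [ -4.9  -1.2 -19.1]
372 [ -7.1  -1.2 -18.8]
376 [ -9.   -1.2 -19. ]
380 [-10.6  -1.2 -19.4]
384 [-12.7  -1.2 -19.3]
388 [-201.9   -1.3  192.8]
```

```bash
python3 -m pendant '[[0.2,0.3,0,0,0,-0.2,-1],[0.6,0.9,0,0,0,-0.7,-1],[1.1,1.7,0,0,0,-1.3,-1],[1.6,2.5,0,0,0,-1.9,-1],[2.2,3.4,0,0,0,-2.6,-1],[2.8,4.3,0,0,0,-3.3,-1],[3.4,5.2,0,0,0,-4,-1],[4,6.1,0,0,0,-4.7,-1],[4.5,6.9,0,0,0,-5.3,-1],[4.9,7.5,0,0,0,-5.8,-1]]' && python3 -c "
from h import *
units([.452,.229,.195],201.5)"
```

```text
clock: 7.6
position: [0.4503, 0.1911, 0.194]
ee_rot: [-0.159, 0.987, -0.0, -0.0]
ft_force: [-0.1, -1.1, -0.8]
grip_width: 0.094
grasp_force: 77.9
clock 7.6 pos [0.4503 0.1911 0.194 ] yaw -161.65 F [-0.1 -1.1 -0.8] M [-0.07 -0.03 -0.02] w 0.094 g 77.9
shift [-0.27  0.71 -0.02] turn [-0.   -0.   -0.39]
```

```bash
python3 -m pendant '[[-0.15,0.4,0,0,0,-0.2,-1],[-0.27,0.65,0,0,0,-0.35,-1],[-0.27,0.65,0,0,0,-0.35,-1],[-0.27,0.65,0,0,0,-0.35,-1],[-0.27,0.65,0,0,0,-0.35,-1],[-0.27,0.65,0,0,0,-0.35,-1],[-0.27,0.65,0,0,0,-0.35,-1],[-0.27,0.65,0,0,0,-0.35,-1],[-0.27,0.65,0,0,0,-0.35,-1],[-0.27,0.65,0,0,0,-0.35,-1]]'
python3 - <<'E'
from h import *
np.set_printoptions(precision=4,suppress=True)
units([.503,.249,.195],201.5)
o=manip.get_obs(); r=R.from_quat(o['ee_rot'])
c=cal('wrist'); im,d=manip.camera('wrist'); save('w3.png',im); np.save('w3d.npy',d)
for t in ['lock_mouth','key','key_bow']:
    for q in manip.tip_of(t,'wrist')[:3]:
        print(t,round(q['p'],2),q['pixel'], at_z(c,q['pixel'],.118), r.inv().apply(at_z(c,q['pixel'],.118)-o['position'])*1000)
E
```

```text
clock: 8.85
position: [0.4548, 0.2233, 0.1943]
ee_rot: [-0.18, 0.984, -0.0, 0.0]
ft_force: [-0.5, -0.7, -1.0]
grip_width: 0.095
grasp_force: 78.0
clock 8.85 pos [0.4548 0.2233 0.1943] yaw -159.21 F [-0.5 -0.7 -1. ] M [ 0.    0.02 -0.  ] w 0.095 g 78.0
shift [-1.08  0.14 -0.01] turn [-0.    0.   -0.09]
key 0.86 [311.5, 300.5] [0.4795 0.2303 0.118 ] [-25.6092  -2.2138  76.2961]
key_bow 0.6 [312.8, 336.5] [0.5043 0.2406 0.118 ] [-52.4722  -1.4267  76.2967]
```

View pics/w3.png

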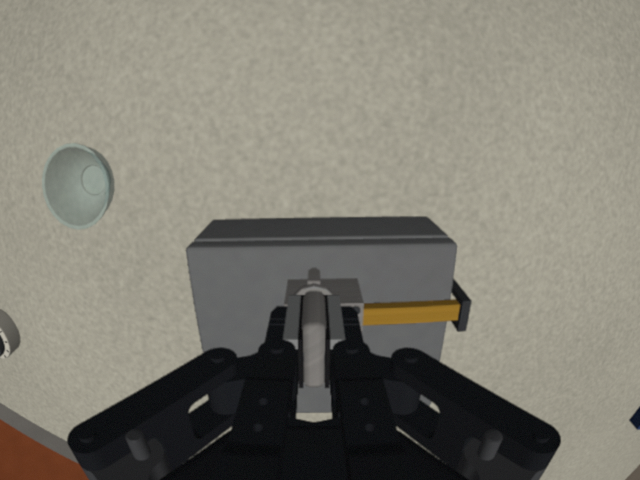

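The camera sits on the tool's +x side, and the case at px (325,315) is hidden beneath the gripper. I'll step to the other side so the mouth shows clear of it.

```bash
python3 -m pendant '[[-0.5,0.05,0,0,0,0,-1],[-1,0.1,0,0,0,-0.1,-1],[-1.5,0.14,0,0,0,-0.1,-1],[-2,0.14,0,0,0,-0.1,-1],[-2.1,0.14,0,0,0,-0.1,-1],[-2.1,0.14,0,0,0,-0.1,-1],[-2.1,0.14,0,0,0,-0.1,-1],[-2.1,0.14,0,0,0,-0.1,-1],[-2.1,0.14,0,0,0,-0.1,-1],[-2.1,0.14,0,0,0,-0.1,-1]]'
python3 - <<'E'
from h import *
np.set_printoptions(precision=4,suppress=True)
units([.503,.249,.195],201.5)
o=manip.get_obs(); r=R.from_quat(o['ee_rot'])
c=cal('wrist'); im,d=manip.camera('wrist'); save('w4.png',im); np.save('w4d.npy',d)
for t in ['lock_mouth','key']:
    for q in manip.tip_of(t,'wrist')[:3]:
        print(t,round(q['p'],2),q['pixel'], at_z(c,q['pixel'],.118), r.inv().apply(at_z(c,q['pixel'],.118)-o['position'])*1000)
cv2.imwrite('pics/w4c.png',cv2.resize(im[180:320,240:400,::-1],(640,560),interpolation=cv2.INTER_CUBIC))
E
```

```text
clock: 10.3
position: [0.5504, 0.267, 0.1944]
ee_rot: [-0.187, 0.982, -0.0, 0.0]
ft_force: [-0.8, -0.2, -0.2]
grip_width: 0.097
grasp_force: 78.1
clock 10.3 pos [0.5504 0.267  0.1944] yaw -158.41 F [-0.8 -0.2 -0.2] M [-0.02  0.01  0.  ] w 0.097 g 78.1
shift [ 1.01  0.01 -0.01] turn [-0.    0.    0.01]
lock_mouth 0.96 [317.9, 173.1] [0.5004 0.2488 0.118 ] [53.1667  1.4534 76.4026]
key 0.9 [311.8, 301.1] [0.5754 0.2747 0.118 ] [-26.0758  -2.0408  76.4177]
```

View pics/w4c.png

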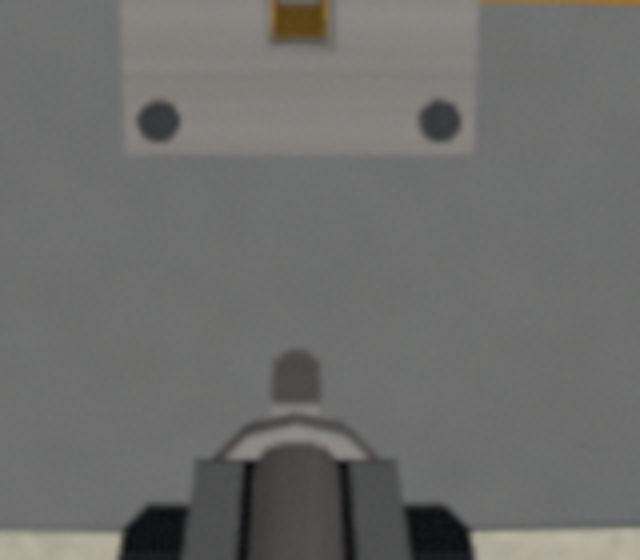

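Case edges are at cols 270–359, the slot at about (315,175) and the bit at col 314. I'll segment the slot and case for the fine offset.

Run:
```python
from h import *
np.set_printoptions(precision=2,suppress=True)
o=manip.get_obs(); r=R.from_quat(o['ee_rot']); c=cal('wrist'); im=cv2.imread('pics/w4.png'); d=np.load('w4d.npy')
T=lambda px,z:r.inv().apply(at_z(c,px,z)-o['position'])*1000
# case top
q=[];
for v in range(120,240):
    for u in range(255,375):
        if d[v,u]>0:
            p=at_depth(c,(u,v),d[v,u])
            if .110<p[2]<.128: q.append(np.r_[T((u,v),.118)[:2],u,v,p[2]])
q=np.array(q); print('case',cv2.minAreaRect(q[:,:2].astype(np.float32)),'px',q[:,2:4].min(0),q[:,2:4].max(0),'z',np.median(q[:,4]))
# slot: inside case, differs from grey (brass/dark)
hsv=cv2.cvtColor(im,cv2.COLOR_BGR2HSV); 
roi=(slice(160,200),slice(295,335)); 
m=(hsv[...,1]>70); mm=np.zeros_like(m); mm[roi]=m[roi]
vs,us=np.nonzero(mm); print('brass px',us.min(),us.max(),vs.min(),vs.max(), 'med', np.median(us))
g=cv2.cvtColor(im,cv2.COLOR_BGR2GRAY)
print('row178 cols300-330',g[178,300:331]); print('row170',g[170,300:331]); print('col315 rows150-205',g[150:205,315])
for v in range(268,290,3): print(v,g[v,302:328])
cv2.imwrite('pics/w4d.png',cv2.resize(im[130:230,255:375],(720,600),interpolation=cv2.INTER_CUBIC))
```

```text
case ((52.303428649902344, -0.46527862548828125), (50.31468963623047, 50.045989990234375), 89.94263458251953) px [269. 130.] [360. 218.] z 0.11817240036996231
brass px 307 321 160 189 med 314.0
row178 cols300-330 [131 131 131 131 131 127 120 117 105  97 110 112 112 113 112 113 112 112
 110 103  95 105 108 112 126 130 129 132 130 130 131]
row170 [133 131 130 133 132 126 119 114 115 115 107 102 107 111 113 111 108 100
  93 100 111 116 108 111 127 131 132 131 132 132 131]
col315 rows150-205 [131 133 130 129 130 129 129 118 110 108 110 110 111 111 111 111 110 111
 112 113 111 112 112 112 112 112 112 111 113 110  96  80  70  67  66  68
  69  68  73  82  90 110 119 123 127 129 128 126 123 125 126 125 124 125
 126]
268 [112 111 111 112 112 111 110 105  97  87  83  79  80  81  84  94 103 109
 109 110 110 110 111 110 110 110]
271 [112 111 114 113 112 105  92  78  72  72  75  72  74  74  72  74  75  85
 101 108 109 111 109 110 112 110]
274 [110 113 112 111 111 102  88  76  75  75  74  75  75  76  76  75  75  85
  98 108 110 110 111 109 111 111]
277 [110 111 111 111 109 100  87  76  74  75  75  74  75  75  75  74  77  82
  97 108 110 110 110 110 111 111]
280 [109 110 110 109 109 106  99  95  92  92  92  92  92  93  92  94  94  95
 103 109 110 110 109 109 109 108]
283 [110 110 110 108 110 113 118 120 118 112 102  98 103 104 111 116 120 118
 112 111 110 110 109 110 109 110]
286 [ 76  71  70  72  75  79  83  88  93  99 106 115 114 109 104  99  91  88
  85  80  78  79  78  81  91 101]
289 [118 125 129 132 135 136 136 135 134 133 132 132 132 132 132 132 134 135
 137 137 134 132 129 124 112  97]
```

View pics/w4d.png

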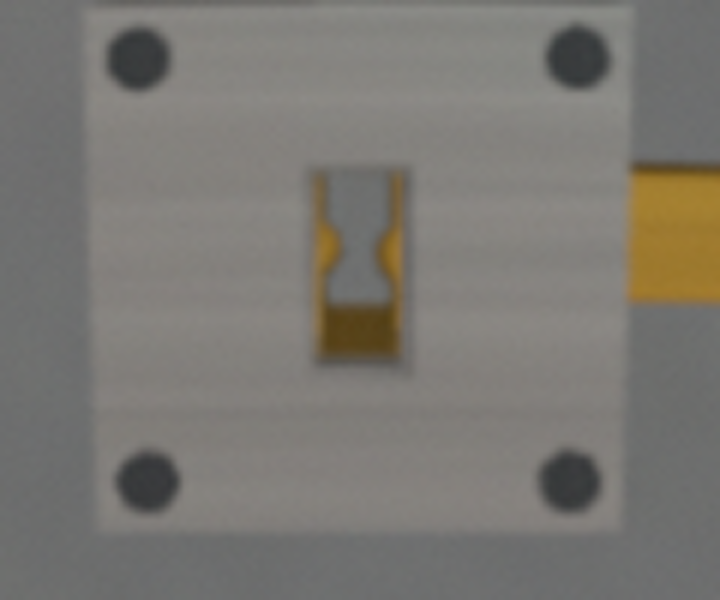

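```bash
python3 -m pendant '[[0.4,0,0,0,0,0,-1],[0.8,0.01,0,0,0,0,-1],[1.07,0.017,0,0,0,0,-1],[1.07,0.017,0,0,0,0,-1],[1.07,0.017,0.2,0,0,0,-1],[1.07,0.017,0.35,0,0,0,-1],[1.07,0.017,0.45,0,0,0,-1],[1.07,0.017,0.5,0,0,0,-1],[1.07,0.017,0.55,0,0,0,-1],[1.07,0.017,0.6,0,0,0,-1]]'
python3 - <<'E'
from h import *
units([.5004,.2482,.1428],201.5)
im,d=manip.camera('wrist'); save('w5.png',im)
cv2.imwrite('pics/w5c.png',cv2.resize(im[230:310,270:360,::-1],(675,600),interpolation=cv2.INTER_CUBIC))
E
```

```text
clock: 11.7
position: [0.5005, 0.2483, 0.1643]
ee_rot: [-0.187, 0.982, -0.0, 0.0]
ft_force: [-0.5, 0.2, -1.1]
grip_width: 0.091
grasp_force: 78.1
clock 11.7 pos [0.5005 0.2483 0.1643] yaw -158.41 F [-0.5  0.2 -1.1] M [ 0.02 -0.09 -0.03] w 0.091 g 78.1
shift [ 0.   -0.    0.43] turn [-0.    0.    0.01]
```

View pics/w5c.png

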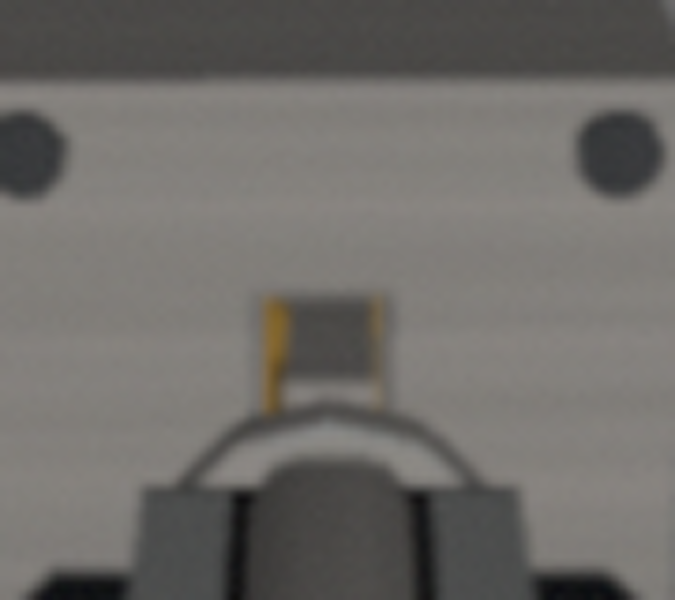

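The bit tip is in the slot with about 0.5 mm too much +y. I'll correct that and push on.

```bash
python3 -m pendant '[[0,-0.01,0,0,0,0,-1],[0,-0.01,0.06,0,0,0,-1],[0,-0.01,0.12,0,0,0,-1],[0,-0.01,0.17,0,0,0,-1],[0,-0.01,0.21,0,0,0.3,-1],[0,-0.01,0.25,0,0,-0.3,-1],[0,-0.01,0.29,0,0,0.3,-1],[0,-0.01,0.33,0,0,-0.3,-1],[0,-0.01,0.36,0,0,0.3,-1],[0,-0.01,0.36,0,0,0,-1]]' && python3 -c "
from h import *
units([.5004,.2482,.1428],201.5)"
```

```text
clock: 13.0
position: [0.501, 0.2479, 0.1464]
ee_rot: [-0.187, 0.982, 0.0, 0.001]
ft_force: [3.5, 1.7, -2.0]
grip_width: 0.096
grasp_force: 77.8
clock 13.0 pos [0.501  0.2479 0.1464] yaw -158.44 F [ 3.5  1.7 -2. ] M [ 0.36 -0.82 -0.  ] w 0.096 g 77.8
shift [0.01 0.01 0.07] turn [-0.    0.01  0.01]
```

```bash
python3 -m pendant '[[-0.01,0,0.02,0,0,0,-1],[-0.01,0,0.05,0,0,0.3,-1],[-0.01,0,0.08,0,0,-0.3,-1],[-0.01,0,0.1,0,0,0.3,-1],[-0.01,0,0.11,0,0,-0.3,-1],[-0.01,0,0.12,0,0,0.3,-1],[-0.01,0,0.12,0,0,0,-1],[-0.01,0,0.12,0,0,0,-1],[-0.01,0,0.12,0,0,0,-1],[-0.01,0,0.12,0,0,0,-1]]' && python3 -c "
from h import *
units([.5004,.2482,.1428],201.5)"
```

```text
clock: 14.25
position: [0.5024, 0.2487, 0.143]
ee_rot: [-0.187, 0.982, -0.0, 0.002]
ft_force: [-1.9, -3.4, 24.1]
grip_width: 0.088
grasp_force: 82.0
clock 14.25 pos [0.5024 0.2487 0.143 ] yaw -158.48 F [-1.9 -3.4 24.1] M [-0.81  0.59 -0.02] w 0.088 g 82.0
shift [0.04 0.01 0.  ] turn [-0.01  0.03  0.  ]
```

```bash
python3 -m pendant '[[0,0,-0.01,0,0,0.5,-1],[0,0,-0.02,0,0,1.1,-1],[0,0,-0.02,0,0,1.7,-1],[0,0,-0.02,0,0,2.3,-1],[0,0,-0.02,0,0,2.9,-1],[0,0,-0.02,0,0,3.5,-1],[0,0.01,-0.02,0,0,4.1,-1],[0,0.01,-0.02,0,0,4.7,-1],[-0.01,0.01,-0.02,0,0,5.3,-1],[-0.01,0.01,-0.02,0,0,6,-1]]' && python3 -c "
from h import *
units([.5004,.2482,.1428],201.5)"
```

```text
clock: 15.5
position: [0.5025, 0.249, 0.1431]
ee_rot: [0.23, 0.973, 0.001, 0.001]
ft_force: [-0.1, -2.1, 16.2]
grip_width: 0.09
grasp_force: 80.5
clock 15.5 pos [0.5025 0.249  0.1431] yaw 153.36 F [-0.1 -2.1 16.2] M [-0.54 -0.02  0.17] w 0.09 g 80.5
shift [ 0.03 -0.03  0.01] turn [ 0.    0.02 -6.02]
```

```bash
python3 -m pendant '[[0,0,0,0,0,0.6,-1],[0,0,0,0,0,1.2,-1],[0,0,0,0,0,1.8,-1],[0,0,0,0,0,2.4,-1],[0,0,0,0,0,3,-1],[0,0,0,0,0,3.6,-1],[0,0,0,0,0,4.2,-1],[0,0,0,0,0,4.8,-1],[0,0,0,0,0,5.4,-1],[0,0,0,0,0,5.8,-1]]' && python3 -c "
from h import *
units([.5004,.2482,.1428],201.5)"
```

```text
clock: 16.75
position: [0.5027, 0.249, 0.1431]
ee_rot: [0.595, 0.804, 0.001, 0.001]
ft_force: [1.1, -2.1, 12.6]
grip_width: 0.086
grasp_force: 80.4
clock 16.75 pos [0.5027 0.249  0.1431] yaw 107.02 F [ 1.1 -2.1 12.6] M [-0.45 -0.29  0.39] w 0.086 g 80.4
shift [-0.   -0.05  0.01] turn [  0.02   0.02 -11.81]
```

```bash
python3 -m pendant '[[0,0,0,0,0,0.3,-1],[0,0,0,0,0,0.5,-1],[0,0,0,0,0,0.5,-1],[0,0,0,0,0,0.5,-1],[0,0,0,0,0,0.5,-1],[0,0,0,0,0,0.5,-1],[0,0,0,0,0,0.5,-1],[0,0,0,0,0,0.5,-1],[0,0,0,0,0,0.5,-1],[0,0,0,0,0,0.5,-1]]'
python3 - <<'E'
from h import *
units([.5004,.2482,.1428],201.5)
a,_=manip.camera('wrist'); b,_=manip.camera('top'); 
A=cv2.resize(a[150:480,100:540],(440,330)); B=cv2.resize(b[215:325,100:240],(420,330),interpolation=cv2.INTER_CUBIC)
save('fin.png',cv2.resize(np.hstack([A,B]),(800,307)))
E
```

```text
clock: 18.0
position: [0.5027, 0.2489, 0.1431]
ee_rot: [0.621, 0.784, 0.001, 0.001]
ft_force: [1.5, -2.9, 13.8]
grip_width: 0.092
grasp_force: 80.7
clock 18.0 pos [0.5027 0.2489 0.1431] yaw 103.17 F [ 1.5 -2.9 13.8] M [-0.57 -0.39  0.59] w 0.092 g 80.7
shift [-0.   -0.05  0.01] turn [  0.02   0.03 -12.29]
```

View pics/fin.png

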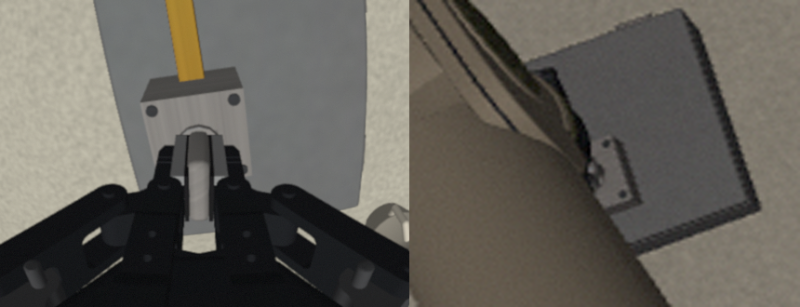

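Run:
```python
from h import *
c=cal('wrist'); im,_=manip.camera('wrist'); top=cv2.imread('pics/top0.png'); ct=cal('top')
ex=np.array([.93,.3675,0]); ey=np.array([-.3675,.93,0]); m0=np.array([.502,.249,0])
def f(n,img,c):
    h=cv2.cvtColor(img,cv2.COLOR_BGR2HSV); m=(h[...,1]>130)&(h[...,2]>90)&(abs(h[...,0].astype(int)-20)<8)
    vs,us=np.nonzero(m); q=np.array([at_z(c,(u,v),.09)-m0 for u,v in zip(us,vs)]); x=q@ex; y=q@ey
    k=(abs(x)<.02)&(y>.02)&(y<.13); print(n,k.sum(),'bolt y',np.percentile(y[k],[1,99])*1000)
f('before',top,ct); f('now',im[:,:,::-1].copy(),c)
```

```text
before 219 bolt y [ 33.91420231 102.14936612]
now 3894 bolt y [22.85036338 91.26747056]
```

```bash
python3 -c "
from h import *
units([.5004,.2482,.1428],201.5); print(manip.hand_in())"
```

```text
clock 18.15 pos [0.5027 0.2489 0.1431] yaw 103.17 F [ 2.5 -1.2 12.4] M [-0.51 -0.44  0.58] w 0.094 g 80.7
shift [-0.   -0.05  0.01] turn [  0.02   0.03 -12.29]
the job is handed in; nothing more can be done
None
```

The steel key is home in the lock, turned clockwise until it stopped and still held in the gripper; the bolt measured at least 11 mm drawn back, and I handed in at 18 s on the clock. I gave the creamer, ramekin and timer a wide berth but did not check them again at the end.

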